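# Feed tip boxes down the instrument's roller lane

### The job

Swing the raised yellow bridge flap over and lower it gently, without letting it drop, flat onto its stop so that it bridges the gap between the loading deck and the roller lane. Then slide both pipette-tip boxes across it onto the sloped rollers so that they roll down the lane, one fully against the red end stop and the other right behind it, both sitting flat on the rollers; leave the flap down and do not knock over or shift the other things.

Things in the scene. Friction and masses are not known exactly. Their poses are not given: they have to be found in the camera images.
- feeder: fixed feeder of an instrument, turned up to 0.12 rad on the bench. Origin on the bench surface right below the flap's hinge line, z up, y pointing up the lane (boxes travel along -y), x across. Along its y: deck from 0.435 to 0.09, gap (bridged by the lowered flap only) from 0.09 to 0, roller lane from 0 to -0.25, then red stop and a white housing 150 mm high to y = -0.35
- deck (a point): middle of the white flat loading deck's top (feeder x = 0, y = 0.2625), 100 mm above the bench; deck 270 mm wide (x) and 345 mm long (y), with 8 mm high lips along its two long sides only; axes as the feeder's
- lane_head (a point): middle of the upper end of the roller lane, at roller-top height, 99 mm above the bench. Eleven free-turning steel rollers of 18 mm diameter slope 6.5 degrees down to the stop; aluminium rails 98 mm apart, standing about 16 mm above the rollers, flared to about 113 mm apart here. Axes as the feeder's
- stop (a point): middle of the red end stop's face at roller-top height (feeder y = -0.25, 71 mm above the bench); axes as the feeder's. A box against it has its centre 58 mm (along y) from it, a second box behind that 174 mm
- flap (a joint): angle of the yellow bridge flap (94 mm wide, 87 long, 5 thick, 250 g), rad: 0 = flat on its stop, flush with the deck; 1.57 = upright; 2.0 = limit, leaning over the rollers. Starts at 1.7 to 2.0. The hinge line runs along the feeder's x. A little friction holds it near upright; below about 1.1 rad it falls shut unless held
- flap_hinge (a point): middle of the flap's hinge line (feeder x = 0, y = 0, 96.5 mm above the bench); axes as the feeder's
- flap_bar (a point): grip point on the flap's orange round handle bar, 10 mm in diameter, parallel to the hinge, beyond the flap's side at feeder +x: bar from x = 0.06 to 0.13, this point at x = 0.105. Flap flat: the bar is 55 mm to the deck side (+y) of the hinge line and 30 mm above it; it swings on a 62.6 mm radius
- blue_box_center (a point): centre (25 mm above its underside) of a pipette-tip box, white base, blue lid, 88 x 116 x 50 mm (its own x, y, z), 150 to 310 g, too wide to grip. It starts on the deck; either colour may be the one nearer the flap, the other stands behind it; each up to 40 mm off the lane's line to either side and turned up to 0.2 rad from the feeder
- green_box_center (a point): centre (25 mm above its underside) of a pipette-tip box, white base, green lid, 88 x 116 x 50 mm (its own x, y, z), 150 to 310 g, too wide to grip. It starts on the deck; either colour may be the one nearer the flap, the other stands behind it; each up to 40 mm off the lane's line to either side and turned up to 0.2 rad from the feeder
- vial: small amber glass bottle, 28 mm diameter, 55 mm high, standing near a corner of the deck (flap end at feeder +x, or rear end at feeder -x; it may have swapped with the jar); origin at the centre of its underside; leave it
- jar: small white jar with blue cap, 32 mm diameter, 45 mm high, near the other corner of the deck; origin at the centre of its underside; leave it
- media1: clear bottle with orange cap, 68 mm diameter, 150 mm high, on the bench beyond the flap or on the robot side of the lane (may have swapped with the other); origin at the centre of its underside; leave it
- media2: second clear bottle with orange cap, same size, at the other of these two places; origin at the centre of its underside; leave it
- tube_rack: white rack of ten blue-capped tubes, 70 x 150 x 89 mm, on the bench beyond the roller lane; origin at the centre of its underside; leave it
- beaker: glass beaker, 60 mm diameter, 75 mm high, on the bench between robot and feeder; origin at the centre of its underside; leave it
- spatula: spatula, 170 mm long, lying on the bench behind the deck; leave it
Not all that is in view belongs to the job. What is shaped like the part that bears green_box_center but brown or pink is not meant.

How it is judged:
By the outcome, as a careful person would: the job done as asked, in the order asked, and still so for the second after the job is handed in, with the robot touching nothing.
It also fails if it takes over 72 s, if anything falls off the work surface, if the arm or the gripper's body presses on something with over 40 N, if the wrist force passes 120 N, or if a joint passes its speed limit or range.

### The arm

A 6-joint arm with a two-finger parallel gripper is mounted at the origin on the work surface. World frame = base frame: x ahead of the robot, y to its left, z up, the work surface at z = 0. Lengths are in m, angles in degrees, forces in N, time in s.
With the tool pointing down it reaches from about 0.325 to 0.75 m from the base axis. Payload 7.6 kg.
Tool frame: the origin (TCP) lies midway between the tips of the shut fingers; the grasp point (between the pads) lies 19 mm behind it (r.grip_point_offset is the distance from the TCP to the grasp point, in m); x points along the fingers, z is the direction in which the jaws open and shut, and the axes are right-handed (so a half turn about x gives the same grasp; the last joint's range is limited). The gripper opens to 85 mm and grips with 20 to 120 N. Pads are 22 mm wide; open, the fingers measure 114 mm over their backs; the gripper's body (76 mm by 85 mm) begins 54 mm behind the grasp point. The pads swing forward as they close: fully open they stand 13 mm farther back than shut.
Start: joints at [60.373, 2.991, 80.254, -0, 96.75, -4.028], TCP at [0.227, 0.473, 0.231] pointing down, gripper open.
Joint ranges: [-166.34, 166.34], [-52.06, 124.39], [6.96, 135.62], [-60.46, 240.46], [14.63, 156.25], [-167.68, 167.68]. Speed limits (degrees/s): [147.25, 147.25, 172.46, 180, 180, 180].

### API

Orientations are given as [roll, pitch, yaw] about the fixed x, y, z axes, in that order (R = Rz(yaw) Ry(pitch) Rx(roll)).
In Python, from rig import r gives the robot as it stands.
- The arm moves only by the tool play_rows, never from a script. Its argument "deltas" is a list of rows, each a list of 7 numbers: the shift along the tool's x, y, z in mm, then the turn, a rotation vector about the tool's x, y, z in rad, then the finger opening in mm, from 0 to 85.4. In form: [[x, y, z, ax, ay, az, grip], ...]. A call has exactly 8 rows; each row is the pose to reach, as a shift and turn from the pose measured when the call began, along the tool's axes at that moment; what a row does not reach only later rows make up. A row lasts 1/10 s, in which the tool goes at most 50 mm and 8.59 degrees, less where a joint would pass 70% of its speed; a pose out of reach is approached as far as the arm can. A call with a gripper value outside its range is refused whole. The fingers move at their own pace and stop on an object; "newtons" is the grip in N (left out, the last holds). Time passes only in rows, so rows that repeat a pose let the fingers close, or fill a call up. It gives the time, the measured TCP pose, the force and the opening at its end, in the units of the state.
- r.read_state(): the state, without advancing time (a new reading comes with each control period).
- r.grab_frame(name): name is "scene" or "top"; returns a dict with "frame" (384x512x3 uint8, red, green, blue), "depth" (384x512 float32, m along the optical axis (not along the pixel's ray), 0 where there is no reading), "fx", "fy", "cx", "cy" (pixels), "dist_coeffs" ([k1, k2, p1, p2, k3] as OpenCV has them; the pictures are not rectified), "origin" and "rotation" of the camera in the world. Camera axes: x right, y down, z forward; pixel columns grow to the right and rows downward; lengths in m; the calibration is good to about 2 mm. A picture is of the moment at which its call begins.
- r.close_job(): hands the job in, once; it reports no verdict.
The state is a dict: "time": time; "qpos": joint angles; "joint_velocities": joint speeds; "joint_efforts": joint torques, N m; "position": TCP position; "ee_rot": TCP orientation; "contact_force": force on the tool from outside, world axes, zero at the start; "torque": the same for the moment, N m; "grip_width": finger opening in m.
Only numpy, scipy, OpenCV 4.12 (cv2) and the standard library are available. Lean on these libraries where they do the work, as an engineer would, in place of code of your own. Each camera call takes 0.05 s, during which the arm holds its last target. There are 200 camera calls.

## Working session

There is one attempt and no reset: what is moved stays moved. The work goes in short steps, Python scripts to look and compute and a tool call to move; the robot and the scene stay as the last step left them, time stands still between calls to the robot, and variables do not carry over. Pictures are saved under pics/ and viewed, on a budget of 10 in all, crops included, one or two more only if the job needs it, and the job is handed in when it is done.

Besides the shell and the picture viewer there is one more tool, called after "Request:" as name(argument=value, ...) on one line, values as JSON. play_rows: Moves the arm, as the interface text tells. Its arguments: {"type":"object","properties":{"deltas":{"type":"array","items":{"type":"array","items":{"type":"number"}}},"newtons":{"type":"number"}},"required":["deltas"]}

```bash
ls; mkdir -p pics
python3 - <<'E'
from rig import r
import cv2,numpy as np,pickle
s=r.read_state();print(s)
d={}
for n in("scene","top"):
    f=r.grab_frame(n);d[n]=f;print(n,f['fx'],f['fy'],f['cx'],f['cy'],f['dist_coeffs'],f['origin'],f['rotation'])
pickle.dump(d,open('f0.pkl','wb'))
im=np.vstack([d['scene']['frame'],d['top']['frame']])[:,:,::-1]
cv2.imwrite('pics/a.png',cv2.resize(d['scene']['frame'][:,:,::-1],(800,600)))
cv2.imwrite('pics/b.png',cv2.resize(d['top']['frame'][:,:,::-1],(800,600)))
E
```

```text
pics
{'time': 0.0, 'qpos': array([ 6.03723715e+01,  3.02950174e+00,  8.03144101e+01, -2.23489669e-04,
        9.67490799e+01, -4.02597551e+00]), 'joint_velocities': array([ 0.06805077,  0.04829344, -0.14309822,  0.00693386, -0.07451723,
        0.01091903]), 'joint_efforts': array([ 2.32104940e-03, -3.81668329e+01, -3.60185874e+01,  5.97587132e-05,
        6.22686261e-03, -3.22467429e-05]), 'position': array([0.22667187, 0.47320662, 0.23043932]), 'ee_rot': array([ 176.11079672,   89.907008  , -119.4908824 ]), 'contact_force': array([ 0.93769601, -0.12773004,  0.39838172]), 'torque': array([ 0.00155738, -0.02090961,  0.07503856]), 'grip_width': 0.08548923588639765}
scene 363.57367202174805 363.57367202174805 259.1502608744387 185.0380973213255 [-0.10582931  0.          0.          0.          0.        ] [ 1.15080386 -0.43533148  0.58805039] [-121.23676531   -0.82496358   54.69531396]
top 425.0887745234204 425.0887745234204 254.44040879839105 197.1366623106278 [-0.01724511  0.          0.          0.          0.        ] [0.2616027  0.01930946 1.37837084] [-1.70160892e+02 -8.45770479e-02 -9.00624604e+01]
```

View pics/a.png

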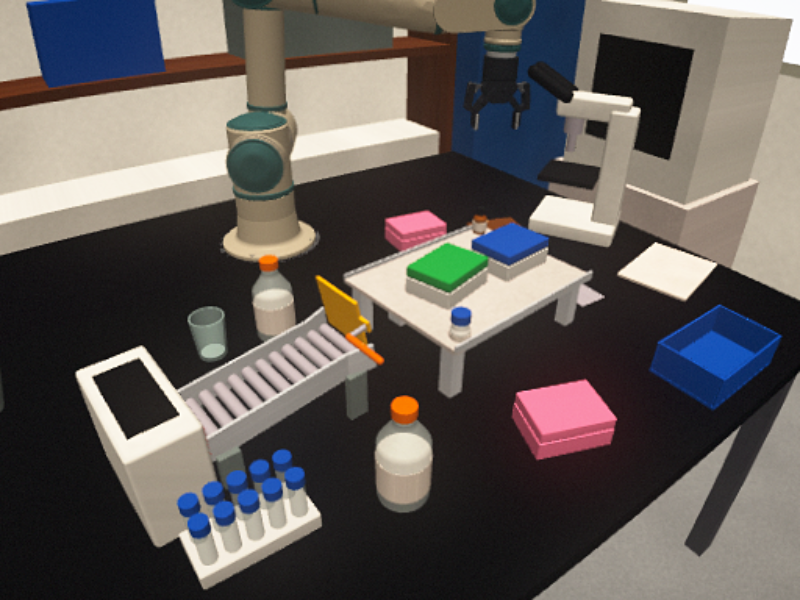

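View pics/b.png

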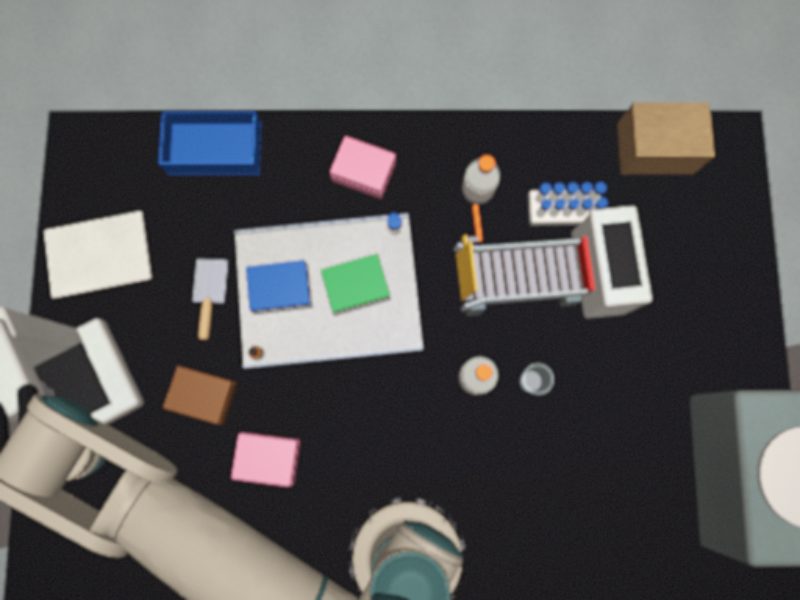

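The scene view shows the flap raised (yellow at 340,305), with its orange bar at (365,347). In the top view:
- **Candidates:** green lid (355,284), blue lid (279,286), pink boxes at (363,166) and (265,460), brown box at (199,395). Only the green- and blue-lidded boxes on the deck fit.
- **Order:** green is nearer the flap, and blue stands behind it.
- **Other items:** jar at (394,221), vial at (256,352), media bottles at (482,180) and (479,375).

```bash
cat > h.py <<'E'
import numpy as np,cv2,pickle
from scipy.spatial.transform import Rotation as R
def rot(f): return R.from_euler('xyz',f['rotation'],degrees=True).as_matrix()
def cloud(f):
    h,w=f['depth'].shape
    u,v=np.meshgrid(np.arange(w),np.arange(h))
    K=np.array([[f['fx'],0,f['cx']],[0,f['fy'],f['cy']],[0,0,1]])
    n=cv2.undistortPoints(np.stack([u,v],-1).reshape(-1,1,2).astype(float),K,np.array(f['dist_coeffs'])).reshape(h,w,2)
    c=np.dstack([n,np.ones((h,w))])
    d=c@rot(f).T
    return np.asarray(f['origin'])+d*f['depth'][...,None], d
def plane(f,d,z):
    o=np.asarray(f['origin']);return o+d*((z-o[2])/d[...,2:3])
def hsv(f): return cv2.cvtColor(f['frame'],cv2.COLOR_RGB2HSV)
def blob(m):
    n,l,st,_=cv2.connectedComponentsWithStats(m.astype(np.uint8))
    return l==1+np.argmax(st[1:,4])
def rect(P):
    (c,s,a)=cv2.minAreaRect((P[:,:2]*1000).astype(np.float32)); return np.round(c,1),np.round(s,1),round(a,2)
LIM={'green':((45,85),90),'blue':((100,125),120),'yellow':((20,32),120),'orange':((5,17),150),'red':((0,4),120)}
def cmask(f,n):
    H=hsv(f);(a,b),s=LIM[n];return (H[...,0]>=a)&(H[...,0]<=b)&(H[...,1]>s)&(H[...,2]>60)
E
python3 - <<'E'
from h import *
d=pickle.load(open('f0.pkl','rb'))
for n in('top','scene'):
    f=d[n];P,D=cloud(f);H=hsv(f)
    reg=(P[...,0]>.25)&(P[...,0]<.8)&(P[...,1]>-.25)&(P[...,1]<.4)&(f['depth']>0)
    m=reg&(P[...,2]>.092)&(P[...,2]<.112)&(H[...,1]<60)&(H[...,2]>120)
    m=cv2.morphologyEx(m.astype(np.uint8),cv2.MORPH_OPEN,np.ones((3,3)));m=blob(m)
    print(n,'deck',rect(P[m]),rect(plane(f,D,.104)[m]),np.median(P[m][:,2]))
    for c,z in(('green',.15),('blue',.15),('yellow',None),('orange',None),('red',None)):
        m=cmask(f,c)&reg&(P[...,2]>.06)
        if c in('green','blue'): m&=(P[...,2]>.14)
        if c=='orange': m&=(P[...,1]<.1)&(P[...,2]<.145)
        if not m.any(): print(c,'none');continue
        m=blob(m);Q=P[m]
        print(c,m.sum(),rect(plane(f,D,z)[m]) if z else '',rect(Q),'z',np.round(np.percentile(Q[:,2],[2,50,98]),4),'med',np.round(np.median(Q,0),4), 'rng',np.round(np.percentile(Q,[2,98],axis=0),3).tolist())
E
```

```text
top deck (array([519.9, 156.1]), array([272.1, 345.9]), 5.73) (array([519.7, 155.5]), array([272.4, 344.2]), 5.84) 0.10006543125338352
green 1017 (array([523.9,  98.4]), array([ 83.4, 109. ]), 16.18) (array([524.5,  98.7]), array([ 85.7, 108.9]), 16.2) z [0.1453 0.1499 0.1548] med [0.5232 0.0983 0.1499] rng [[0.478, 0.045, 0.145], [0.569, 0.152, 0.155]]
blue 1016 (array([518.6, 244.7]), array([ 83. , 109.5]), 6.88) (array([518.9, 244.9]), array([ 83. , 110.4]), 6.9) z [0.1448 0.1499 0.1551] med [0.5178 0.2443 0.1499] rng [[0.478, 0.192, 0.145], [0.559, 0.297, 0.155]]
yellow 308  (array([ 557. , -112.5]), array([112. ,  20.6]), 5.61) z [0.1017 0.1499 0.1843] med [ 0.5506 -0.1123  0.1499] rng [[0.505, -0.123, 0.102], [0.605, -0.101, 0.184]]
orange 2  (array([ 754. , -150.1]), array([3.7, 0. ]), 176.4) z [0.1439 0.1444 0.145 ] med [ 0.754  -0.1501  0.1444] rng [[0.752, -0.15, 0.144], [0.756, -0.15, 0.145]]
red none
scene deck (array([523.9, 155.4]), array([274. , 346.8]), 6.04) (array([529.7, 145.4]), array([283.3, 347.8]), 5.71) 0.09791618528391169
green 833 (array([538.8,  91.2]), array([ 92.1, 123.7]), 16.22) (array([530.2,  98.5]), array([ 88.5, 117. ]), 15.64) z [0.141  0.1473 0.1492] med [0.537  0.0913 0.1473] rng [[0.486, 0.038, 0.141], [0.582, 0.155, 0.149]]
blue 662 (array([532.6, 234.6]), array([ 92.3, 126.5]), 7.35) (array([525.3, 244.1]), array([ 87.1, 117.4]), 7.65) z [0.1406 0.1474 0.1492] med [0.5313 0.2363 0.1474] rng [[0.484, 0.187, 0.141], [0.57, 0.298, 0.149]]
yellow 64  (array([ 550.4, -121.6]), array([89.4,  5.3]), 6.02) z [0.1781 0.1797 0.1816] med [ 0.5522 -0.1218  0.1797] rng [[0.508, -0.127, 0.178], [0.595, -0.116, 0.182]]
orange 84  (array([ 772.7, -162. ]), array([30.3, 13.9]), 48.32) z [0.1331 0.1393 0.1447] med [ 0.7778 -0.1648  0.1393] rng [[0.758, -0.171, 0.133], [0.782, -0.146, 0.145]]
red none
```

```bash
cat >> h.py <<'E'
from math import *
YAW=radians(5.8); C=np.array([.5205,.1557])
ex=np.array([cos(YAW),sin(YAW)]);ey=np.array([-sin(YAW),cos(YAW)]);O=C-.2625*ey
def tof(P): q=np.asarray(P)[...,:2]-O;return np.concatenate([np.stack([q@ex,q@ey],-1),np.asarray(P)[...,2:]],-1)
def tow(p): return np.array([*(O+p[0]*ex+p[1]*ey),p[2]])
Fm=np.array([[ex[0],ey[0],0],[ex[1],ey[1],0],[0,0,1]])
def down(jaw,sgn=1,tilt=0):  # jaw axis 'x' or 'y' in feeder frame
    z={'x':np.array([1,0,0]),'y':np.array([0,1,0])}[jaw]*sgn
    x=np.array([0,0,-1.]);return Fm@np.stack([x,np.cross(z,x),z],1)
def delta(s,p,Rt=None):
    R0=R.from_euler('xyz',s['ee_rot'],degrees=True)
    t=R0.inv().apply(p-s['position'])*1000
    v=np.zeros(3) if Rt is None else (R0.inv()*R.from_matrix(Rt)).as_rotvec()
    return np.round(np.r_[t,v],3).tolist()
E
python3 - <<'E'
from h import *
d=pickle.load(open('f0.pkl','rb'))
print('O',O)
for n in('top','scene'):
    f=d[n];P,D=cloud(f);H=hsv(f);F=tof(P)
    m=(H[...,0]>=2)&(H[...,0]<=17)&(H[...,1]>110)&(F[...,0]>.06)&(F[...,0]<.14)&(F[...,1]>-.09)&(F[...,1]<.02)&(F[...,2]>.08)
    Q=F[m];print(n,'bar',m.sum(),np.round(np.median(Q,0),4),np.round(np.percentile(Q,[5,95],axis=0),4).tolist())
    m=cmask(f,'yellow')&(abs(F[...,0])<.045)&(abs(F[...,1])<.08)&(F[...,2]>.105)
    Q=F[m];A=np.polyfit(Q[:,2],Q[:,1],1);print('yel',m.sum(),A,degrees(atan2(1,A[0])),np.round(np.percentile(Q,[2,98],axis=0),4).tolist())
    m=(F[...,0]>.07)&(F[...,0]<.14)&(F[...,1]>.08)&(F[...,1]<.17)&(F[...,2]>.115)
    if m.any():print('jar',np.round(np.median(F[m],0),3),np.round(np.percentile(F[m],[3,97],axis=0),3).tolist())
E
python3 - <<'E'
from h import *
from rig import r
s=r.read_state()
for sg in(1,-1): print(sg,delta(s,tow([.105,-.046,.25]),down('y',sg)))
E
```

```text
O [ 0.54702728 -0.10545619]
top bar 69 [ 0.0926 -0.039   0.1485] [[0.0647, -0.044, 0.1441], [0.1223, -0.0353, 0.1533]]
yel 274 [-0.19914317  0.021859  ] 101.26272031663667 [[-0.0426, -0.0162, 0.1066], [0.0426, 0.0009, 0.1843]]
jar [0.107 0.119 0.144] [[0.097, 0.107, 0.116], [0.125, 0.132, 0.149]]
scene bar 147 [ 0.0985 -0.0418  0.1474] [[0.0645, -0.0442, 0.1413], [0.1301, -0.0192, 0.1498]]
yel 63 [-0.10097732  0.00145822] 95.76602993113958 [[-0.0406, -0.0189, 0.1642], [0.0434, -0.0137, 0.1816]]
jar [0.123 0.113 0.138] [[0.107, 0.105, 0.116], [0.131, 0.129, 0.144]]
1 [-19.002, -652.539, -368.046, -0.548, -0.001, -0.0]
-1 [-19.002, -652.539, -368.046, 2.594, -0.001, 0.002]
```

Request:
play_rows(deltas=[[-19,-40,-22,-0.1,0,0,60],[-19,-82,-46,-0.2,0,0,40],[-19,-125,-70,-0.3,0,0,30],[-19,-168,-95,-0.4,0,0,30],[-19,-211,-119,-0.5,0,0,30],[-19,-254,-143,-0.548,0,0,30],[-19,-297,-167,-0.548,0,0,30],[-19,-340,-192,-0.548,0,0,30]])

```text
time: 0.9
position: [0.451, 0.1513, 0.2496]
ee_rot: [136.1, 89.9, -128.1]
contact_force: [0.5, 0.9, -0.5]
grip_width: 0.0299
```

Run:
```python
from h import *
from rig import r
s=r.read_state();print(s['position'],s['ee_rot'],s['grip_width'])
print(delta(s,tow([.105,-.0403,.25]),down('y',1)),delta(s,tow([.105,-.0403,.1254]),down('y',1)))
```

```text
[0.45102079 0.15132727 0.24956766] [ 136.10627916   89.91449383 -128.0876646 ] 0.0298686734004548
[-0.284, -174.533, -305.49, 0.0, -0.001, -0.001] [124.315, -174.662, -305.356, 0.0, -0.001, -0.001]
```

Request:
play_rows(deltas=[[0,-24,-42,0,0,0,30],[0,-48,-84,0,0,0,30],[0,-72,-126,0,0,0,30],[0,-96,-168,0,0,0,30],[0,-120,-210,0,0,0,30],[0,-144,-252,0,0,0,30],[0,-164,-288,0,0,0,30],[0,-174.6,-305.4,0,0,0,30]])

```text
time: 1.7
position: [0.6563, -0.1381, 0.2478]
ee_rot: [103.6, 89.8, -160.8]
contact_force: [-0.1, 0.2, -0.8]
grip_width: 0.0301
```

Request:
play_rows(deltas=[[25,0,0,0,0,0,30],[60,0,0,0,0,0,30],[90,0,0,0,0,0,30],[110,0,0,0,0,0,30],[124.5,0,0,0,0,0,30],[124.5,0,0,0,0,0,30],[124.5,0,0,0,0,0,30],[124.5,0,0,0,0,0,30]])

```text
time: 2.5
position: [0.6566, -0.1384, 0.1253]
ee_rot: [164.5, 89.9, -99.9]
contact_force: [0.5, 0.5, 0.2]
grip_width: 0.0297
```

Run:
```python
from h import *
from rig import r
s=r.read_state();print(s['time'],s['position'],s['ee_rot'],s['grip_width'],s['contact_force'])
print(tof(s['position']))
a=r.grab_frame('scene')['frame'][90:270,150:390,::-1];b=r.grab_frame('top')['frame'][110:240,240:414,::-1]
cv2.imwrite('pics/c.png',np.vstack([cv2.resize(a,(400,300),interpolation=2),cv2.resize(b,(400,300),interpolation=2)]))
```

```text
2.5 [ 0.65664304 -0.13839358  0.12528253] [164.46953579  89.89068406 -99.88369241] 0.029663062965671096 [0.5047073  0.53497364 0.15975421]
[ 0.10572608 -0.04384614  0.12528253]
```

View pics/c.png

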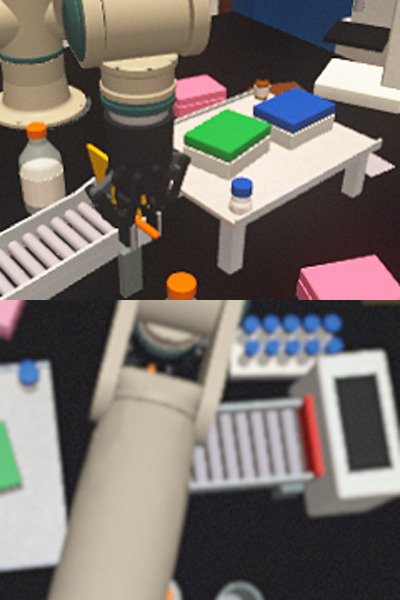

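The crop shows the fingers straddling the orange bar at (148,228), with no contact force. Closing gently.

Request:
play_rows(deltas=[[0,0,3,0,0,0,20],[0,0,3,0,0,0,14],[0,0,3,0,0,0,10],[0,0,3,0,0,0,8],[0,0,3,0,0,0,6],[0,0,3,0,0,0,6],[0,0,3,0,0,0,6],[0,0,3,0,0,0,6]], newtons=20)

```text
time: 3.4
position: [0.6564, -0.1355, 0.1252]
ee_rot: [171.4, 89.9, -93.0]
contact_force: [1.7, -0.3, 0.9]
grip_width: 0.0092
```

```bash
cat > arc.py <<'E'
from h import *
from rig import r
import sys
s=r.read_state();p=tof(s['position']);print(s['time'],p,s['grip_width'],s['contact_force'])
y,z=p[1],p[2]+.019-.0965
a=degrees(atan2(z,y));rad=hypot(y,z);print('theta',a-28.6,'r',rad)
# world-accurate rows: offset so path is relative to now
for t in np.arange(a-28.6,-0.1,-4.5).tolist()+[0]:
    A=radians(t+28.6);print(round(t,1),np.round([-(.0626*sin(A)-z)*1000,(.0626*cos(A)-y)*1000],1).tolist())
E
python3 arc.py
```

```text
3.4 [ 0.10573413 -0.04093107  0.1252115 ] 0.009168788734360982 [ 1.6750731  -0.26425805  0.89734815]
theta 102.02585650994598 r 0.06286286394718311
102.0 [0.2, 0.2]
97.5 [-2.9, 4.0]
93.0 [-5.6, 8.1]
88.5 [-8.0, 12.4]
84.0 [-10.1, 16.8]
79.5 [-11.8, 21.5]
75.0 [-13.1, 26.2]
70.5 [-14.1, 31.0]
66.0 [-14.7, 35.9]
61.5 [-14.9, 40.8]
57.0 [-14.7, 45.7]
52.5 [-14.1, 50.6]
48.0 [-13.2, 55.4]
43.5 [-11.9, 60.1]
39.0 [-10.2, 64.8]
34.5 [-8.1, 69.2]
30.0 [-5.7, 73.5]
25.5 [-3.0, 77.6]
21.0 [0.0, 81.5]
16.5 [3.3, 85.1]
12.0 [7.0, 88.4]
7.5 [10.8, 91.5]
3.0 [14.9, 94.2]
0 [17.7, 95.9]
```

Request:
play_rows(deltas=[[-2.9,0,4,0,0,0,6],[-5.6,0,8.1,0,0,0,6],[-8,0,12.4,0,0,0,6],[-10.1,0,16.8,0,0,0,6],[-11.8,0,21.5,0,0,0,6],[-13.1,0,26.2,0,0,0,6],[-14.1,0,31,0,0,0,6],[-14.7,0,35.9,0,0,0,6]])

```text
time: 4.2
position: [0.6528, -0.0997, 0.1409]
ee_rot: [-172.3, 89.8, -76.7]
contact_force: [-0.5, -2.5, 4.4]
grip_width: 0.0092
```

```bash
python3 arc.py
```

```text
4.2 [ 0.10584482 -0.00501571  0.14093709] 0.009202415915028397 [-0.5459664  -2.4816548   4.40174969]
theta 65.92074022287076 r 0.06363507123237755
65.9 [1.0, 0.1]
61.4 [0.8, 5.0]
56.9 [1.0, 9.9]
52.4 [1.6, 14.8]
47.9 [2.6, 19.6]
43.4 [3.9, 24.3]
38.9 [5.6, 29.0]
34.4 [7.6, 33.4]
29.9 [10.0, 37.7]
25.4 [12.8, 41.8]
20.9 [15.8, 45.7]
16.4 [19.2, 49.3]
11.9 [22.8, 52.6]
7.4 [26.6, 55.6]
2.9 [30.7, 58.4]
0 [33.5, 60.0]
```

Request:
play_rows(deltas=[[0.5,0,5,0,0,0,6],[0.8,0,9.9,0,0,0,6],[1.4,0,14.8,0,0,0,6],[2.4,0,19.6,0,0,0,6],[3.7,0,24.3,0,0,0,6],[5.4,0,29,0,0,0,6],[7.5,0,33.4,0,0,0,6],[10,0,37.7,0,0,0,6]])

```text
time: 5.0
position: [0.649, -0.0619, 0.1302]
ee_rot: [177.6, 89.8, -86.7]
contact_force: [0.3, 0.2, 3.2]
grip_width: 0.0088
```

```bash
python3 arc.py
```

```text
5.0 [0.10585483 0.03307161 0.1302494 ] 0.008837665765828286 [0.34824079 0.24664177 3.20194314]
theta 29.314053354058103 r 0.06225938141158626
29.3 [-0.3, 0.2]
24.8 [2.5, 4.2]
20.3 [5.6, 8.1]
15.8 [8.9, 11.6]
11.3 [12.6, 14.9]
6.8 [16.5, 17.9]
2.3 [20.6, 20.6]
0 [22.8, 21.9]
```

Request:
play_rows(deltas=[[2,0,3.8,0,0,0,6],[4.5,0,7,0,0,0,6],[7,0,9.8,0,0,0,6],[9.5,0,12.2,0,0,0,6],[12,0,14.5,0,0,0,6],[14.5,0,16.4,0,0,0,6],[17,0,18.3,0,0,0,6],[19,0,19.6,0,0,0,6]])

```text
time: 5.8
position: [0.647, -0.0423, 0.1109]
ee_rot: [175.2, 89.8, -89.1]
contact_force: [-0.2, -1.1, 1.7]
grip_width: 0.009
```

```bash
python3 arc.py
python3 - <<'E'
from h import *
from rig import r
f=r.grab_frame('scene');P,D=cloud(f);F=tof(P)
m=cmask(f,'yellow')&(abs(F[...,0])<.06)&(abs(F[...,1]-.03)<.08)&(F[...,2]>.07)
Q=F[m];print('yel',m.sum(),np.polyfit(Q[:,1],Q[:,2],1),np.round(np.percentile(Q,[2,98],axis=0),4).tolist())
cv2.imwrite('pics/d.png',cv2.resize(f['frame'][90:270,150:390,::-1],(800,600),interpolation=2))
E
```

```text
5.8 [0.10588003 0.05271051 0.110905  ] 0.00896200855162203 [-0.15185963 -1.09035663  1.67772776]
theta 3.7642548105423046 r 0.06240426032845764
3.8 [-0.1, 0.2]
0 [3.4, 2.3]
yel 784 [0.06531994 0.09737849] [[-0.0414, 0.001, 0.0962], [0.0498, 0.0793, 0.1034]]
```

View pics/d.png

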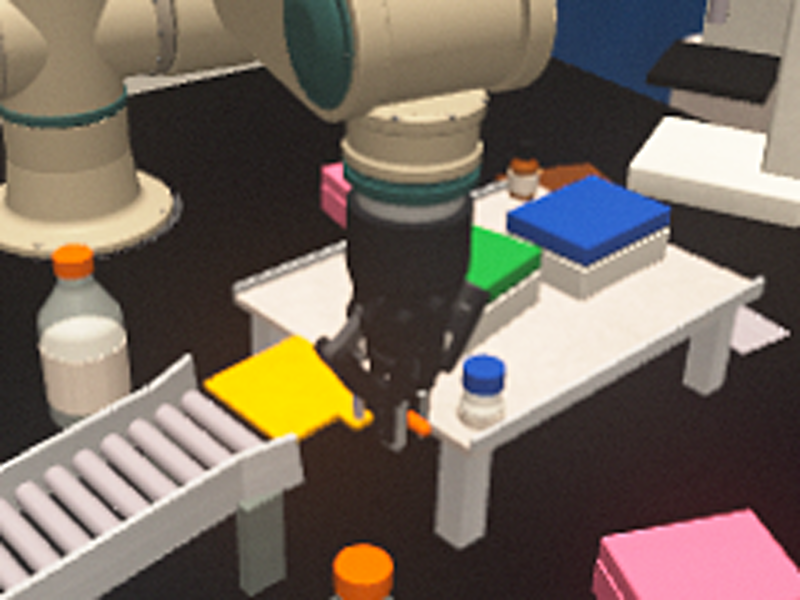

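The flap is almost down (yellow at 290,390), with 3.7° left. The jar at (483,390) is clear of the fingers. Now I'll finish lowering and release with a small opening.

Request:
play_rows(deltas=[[0.8,0,0.6,0,0,0,6],[1.6,0,1.1,0,0,0,6],[2.4,0,1.6,0,0,0,6],[3.2,0,2,0,0,0,6],[4,0,2.3,0,0,0,6],[4.6,0,2.3,0,0,0,6],[4.6,0,2.3,0,0,0,6],[4.6,0,2.3,0,0,0,6]])

```text
time: 6.65
position: [0.6468, -0.0398, 0.1067]
ee_rot: [-179.7, 89.9, -84.1]
contact_force: [-2.5, -0.6, 5.9]
grip_width: 0.0089
```

```bash
python3 arc.py
```

```text
6.65 [0.10590718 0.05527692 0.1067119 ] 0.008876308262678196 [-2.46194358 -0.63028601  5.93255163]
theta -0.7451336221090692 r 0.06252098088454172
0 [-0.8, -0.3]
```

Request:
play_rows(deltas=[[0,0,0,0,0,0,12],[0,0,0,0,0,0,20],[0,0,0,0,0,0,22],[0,0,0,0,0,0,22],[-15,0,0,0,0,0,22],[-45,0,0,0,0,0,22],[-85,0,0,0,0,0,22],[-130,0,0,0,0,0,22]])

```text
time: 7.45
position: [0.6462, -0.0393, 0.2383]
ee_rot: [149.5, 89.9, -114.8]
contact_force: [1.2, 0.5, -0.3]
grip_width: 0.022
```

Run:
```python
from h import *
from rig import r
s=r.read_state();print(s['time'],s['position'],s['qpos'],s['grip_width'])
f=r.grab_frame('scene');P,D=cloud(f);F=tof(P)
m=cmask(f,'yellow')&(abs(F[...,0])<.046)&(abs(F[...,1]-.03)<.08)&(F[...,2]>.07)
Q=F[m];print('yel',m.sum(),np.polyfit(Q[:,1],Q[:,2],1),np.median(Q[:,2]))
for sg in(1,-1):
  print(sg,delta(s,tow([.0075,.46,.24]),down('x',sg)))
```

```text
7.45 [ 0.64623013 -0.03933808  0.23828459] [  -6.69333962   23.24398787   56.02798067   -0.13491978  100.77143725
 -102.35329465] 0.021996573392471533
yel 751 [-0.01401301  0.09741221] 0.09677259486735285
1 [-2.441, 99.044, 403.957, 1.568, -0.003, 0.001]
-1 [-2.441, 99.044, 403.957, -1.574, -0.001, -0.003]
```

Flap is flat: slope about 0, height 96.8 mm. Next I go behind the blue box and push it with two fingers, so it squares up and pushes green ahead of it.

Request:
play_rows(deltas=[[0,10,45,0.14,0,0,40],[0,20,90,0.28,0,0,40],[0,32,135,0.42,0,0,40],[0,44,180,0.56,0,0,40],[0,56,225,0.7,0,0,40],[0,68,270,0.84,0,0,40],[0,80,315,0.98,0,0,40],[0,90,360,1.12,0,0,40]])

```text
time: 8.3
position: [0.5225, 0.3116, 0.2475]
ee_rot: [-42.4, 89.1, -11.3]
contact_force: [2.0, -0.0, 0.1]
grip_width: 0.0402
```

```bash
cat > go.py <<'E'
from h import *
from rig import r
import sys
s=r.read_state();print(s['time'],np.round(tof(s['position']),4),s['grip_width'],np.round(s['contact_force'],1))
a=[float(x) for x in sys.argv[1:]]
for i in range(0,len(a),3): print(a[i:i+3],delta(s,tow(np.array(a[i:i+3])),down('x',1)))
E
python3 go.py .0075 .45 .24 .0075 .45 .114
```

```text
8.3 [0.0178 0.4174 0.2475] 0.04015015460733794 [ 2.  -0.   0.1]
[0.0075, 0.45, 0.24] [7.213, 33.965, 4.6, 0.442, 0.014, 0.008]
[0.0075, 0.45, 0.114] [133.198, 35.292, 3.148, 0.442, 0.014, 0.008]
```

Request:
play_rows(deltas=[[7,34,4.6,0.14,0.01,0,40],[7,34,4.6,0.28,0.014,0.008,40],[7,34,4.6,0.442,0.014,0.008,40],[40,34.4,4.2,0.442,0.014,0.008,40],[80,34.8,3.8,0.442,0.014,0.008,40],[115,35,3.4,0.442,0.014,0.008,40],[133,35.3,3.1,0.442,0.014,0.008,40],[133,35.3,3.1,0.442,0.014,0.008,40]])

```text
time: 9.1
position: [0.5076, 0.3422, 0.1115]
ee_rot: [-158.6, 89.7, -152.8]
contact_force: [0.6, 0.0, 0.6]
grip_width: 0.0401
```

```bash
python3 go.py .0075 .42 .114 .0075 .37 .114 .0075 .30 .114
```

```text
9.1 [0.006  0.4494 0.1115] 0.04005334721755175 [0.6 0.  0.6]
[0.0075, 0.42, 0.114] [-2.444, -29.393, 1.439, 0.0, -0.005, 0.002]
[0.0075, 0.37, 0.114] [-2.34, -79.393, 1.43, 0.0, -0.005, 0.002]
[0.0075, 0.3, 0.114] [-2.195, -149.393, 1.418, 0.0, -0.005, 0.002]
```

Request:
play_rows(deltas=[[-2,-14,1.4,0,0,0,40],[-2,-26,1.4,0,0,0,40],[-2,-36,1.4,0,0,0,40],[-2,-48,1.4,0,0,0,40],[-2,-60,1.4,0,0,0,40],[-2,-72,1.4,0,0,0,40],[-2,-84,1.4,0,0,0,40],[-2,-95,1.4,0,0,0,40]])

```text
time: 9.9
position: [0.5187, 0.247, 0.114]
ee_rot: [-162.6, 89.7, -156.8]
contact_force: [-0.5, 4.7, 3.7]
grip_width: 0.0398
```

```bash
cat > boxes.py <<'E'
from h import *
from rig import r
f=r.grab_frame('scene');P,D=cloud(f);F=tof(P)
for c in('green','blue'):
    m=cmask(f,c)&(abs(F[...,0])<.11)&(F[...,1]>-.26)&(F[...,1]<.46)&(F[...,2]>.08)
    m&=F[...,2]>np.percentile(F[m][:,2],90)-.03
    m=blob(m);Q=F[m];Q=Q[Q[:,2]>np.percentile(Q[:,2],30)-.02]
    A=np.c_[Q[:,:2],np.ones(len(Q))];k=np.linalg.lstsq(A,Q[:,2],rcond=None)[0]
    print(c,m.sum(),rect(Q),'z',np.round(np.median(Q[:,2]),4),'slope deg',np.round(np.degrees(np.arctan(k[:2])),1))
E
python3 boxes.py; python3 go.py
```

```text
green 109 (array([ 28.4, 291.3]), array([60.9, 14. ]), 16.31) z 0.4125 slope deg [-16.1  14.5]
blue 772 (array([ 12.1, 290.9]), array([131.9,  88.3]), 89.55) z 0.1472 slope deg [-3.4  0.4]
9.95 [0.0075 0.3518 0.1136] 0.04030748071213437 [-0.  0.  0.]
```

```bash
sed -i 's/&(F\[...,2\]>.08)/\&(F[...,2]>.08)\&(F[...,2]<.17)/' boxes.py; sed -i '$a cv2.imwrite("pics/e.png",cv2.resize(f["frame"][90:270,150:390,::-1],(800,600),interpolation=2))' boxes.py; python3 boxes.py
```

```text
green 1033 (array([ -7.4, 168.1]), array([ 88.6, 121.3]), 0.44) z 0.1472 slope deg [-2.9  1.9]
blue 775 (array([ 12.3, 292.3]), array([135. ,  89.4]), 88.83) z 0.1473 slope deg [-3.5  0.1]
```

View pics/e.png

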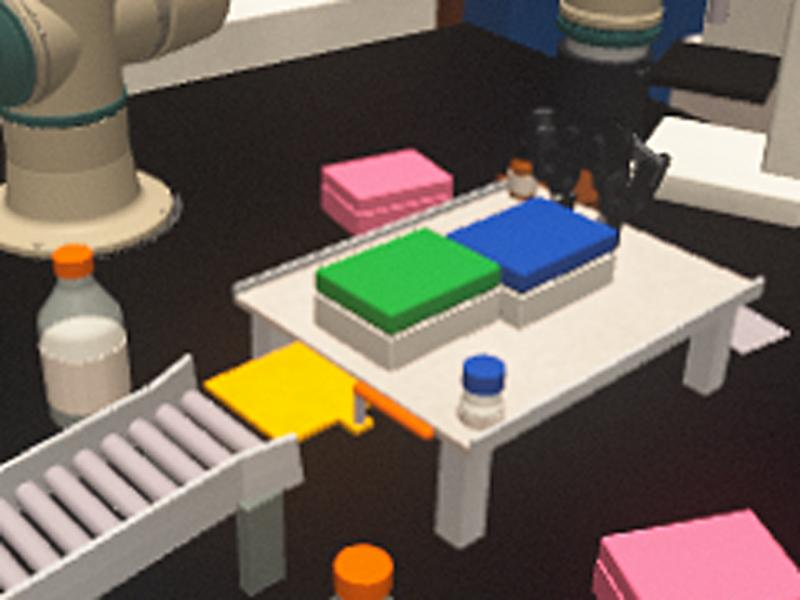

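Green is now square (yaw about 0.4°), with its lid at (408,280), but it sits about 12 mm toward −x. Blue is about 7 mm toward +x. I'll centre both with gentle side pushes before feeding.

```bash
sed -i "s/down('x',1)/down(J,1)/; s/^a=.*/J=sys.argv[1];a=[float(x) for x in sys.argv[2:]]/" go.py; python3 go.py y .0075 .365 .1136 .0075 .365 .22 -.09 .17 .22
```

```text
10.0 [0.0073 0.3523 0.1132] 0.040000852862531286 [ 0.9 -0.8  0.1]
[0.0075, 0.365, 0.1136] [-0.47, 12.722, 0.185, -1.572, -0.008, -0.002]
[0.0075, 0.365, 0.22] [-106.867, 12.303, -0.509, -1.572, -0.008, -0.002]
[-0.09, 0.17, 0.22] [-105.465, -182.861, -97.671, -1.572, -0.008, -0.002]
```

Request:
play_rows(deltas=[[0,12,0,0,0,0,40],[-45,12,0,0,0,0,40],[-90,12,0,-0.12,0,0,40],[-106,0,-5,-0.26,0,0,40],[-106,-35,-25,-0.4,0,0,40],[-106,-75,-45,-0.54,0,0,40],[-106,-115,-65,-0.68,0,0,40],[-106,-155,-85,-0.82,0,0,40]])

```text
time: 10.8
position: [0.4493, 0.0833, 0.2197]
ee_rot: [162.8, 89.5, -144.3]
contact_force: [1.5, -0.5, 0.3]
grip_width: 0.0397
```

```bash
python3 go.py y -.09 .17 .22 -.09 .17 .125
```

```text
10.8 [-0.0781  0.1977  0.2197] 0.03969078724644491 [ 1.5 -0.5  0.3]
[-0.09, 0.17, 0.22] [-0.109, -10.118, -28.339, -0.748, -0.007, -0.006]
[-0.09, 0.17, 0.125] [94.887, -10.381, -27.489, -0.748, -0.007, -0.006]
```

Request:
play_rows(deltas=[[0,-10,-28,-0.15,0,0,40],[0,-10,-28,-0.3,0,0,40],[0,-10,-28,-0.45,0,0,40],[0,-10,-28,-0.6,0,0,40],[0,-10,-28,-0.748,-0.007,-0.006,40],[40,-10,-28,-0.748,-0.007,-0.006,40],[80,-10,-27.5,-0.748,-0.007,-0.006,40],[95,-10,-27.5,-0.748,-0.007,-0.006,40]])

```text
time: 11.6
position: [0.4377, 0.0552, 0.1203]
ee_rot: [94.2, 89.6, -169.9]
contact_force: [-0.1, -0.5, -0.0]
grip_width: 0.0402
```

```bash
python3 go.py y -.055 .168 .12 -.075 .168 .12
```

```text
11.6 [-0.0926  0.1709  0.1203] 0.040159471127097335 [-0.1 -0.5 -0. ]
[-0.055, 0.168, 0.12] [-0.01, -37.561, -2.942, 0.001, -0.001, -0.008]
[-0.075, 0.168, 0.12] [0.146, -17.562, -2.926, 0.001, -0.001, -0.008]
```

Request:
play_rows(deltas=[[0,-10,-3,0,0,0,40],[0,-18,-3,0,0,0,40],[0,-23,-3,0,0,0,40],[0,-28,-3,0,0,0,40],[0,-33,-3,0,0,0,40],[0,-37,-3,0,0,0,40],[0,-37,-3,0,0,0,40],[0,-37,-3,0,0,0,40]])

```text
time: 12.4
position: [0.4749, 0.056, 0.1201]
ee_rot: [94.3, 89.6, -169.9]
contact_force: [0.5, -0.9, -0.9]
grip_width: 0.04
```

```bash
python3 boxes.py; python3 go.py y -.08 .17 .125 -.08 .17 .225 .09 .287 .225
python3 - <<'E'
from h import *
from rig import r
f=r.grab_frame('top');P,D=cloud(f);F=tof(plane(f,D,.15))
for c in('green','blue'):
    m=cmask(f,c)&(abs(F[...,0])<.1)&(F[...,1]>.05)&(F[...,1]<.45)&(P[...,2]<.17)&(P[...,2]>.13)
    if m.any(): print(c,m.sum(),rect(F[blob(m)]))
E
```

```text
green 1074 (array([ -5.7, 165.2]), array([108.4, 118.5]), 1.56) z 0.1472 slope deg [-2.2  1.7]
blue 746 (array([ 12.1, 279.9]), array([114.2,  89. ]), 89.58) z 0.1473 slope deg [-3.5  0.2]
12.45 [-0.0555  0.168   0.12  ] 0.03999474087366481 [-0.4 -0.1  0.2]
[-0.08, 0.17, 0.125] [-4.802, 24.499, 2.06, 0.001, -0.001, -0.008]
[-0.08, 0.17, 0.225] [-104.8, 25.251, 2.006, 0.001, -0.001, -0.008]
[0.09, 0.287, 0.225] [-106.143, -144.828, 118.883, 0.001, -0.001, -0.008]
blue 719 (array([  5.2, 295.4]), array([81.7, 82.9]), 89.8)
```

Request:
play_rows(deltas=[[0,12,0,0,0,0,40],[-10,25,2,0,0,0,40],[-55,25,2,0,0,0,40],[-105,25,2,0,0,0,40],[-106,-15,30,0,0,0,40],[-106,-55,58,0,0,0,40],[-106,-95,85,0,0,0,40],[-106,-140,112,0,0,0,40]])

```text
time: 13.3
position: [0.6025, 0.1818, 0.2251]
ee_rot: [93.8, 89.6, -170.3]
contact_force: [0.4, -0.5, -0.2]
grip_width: 0.04
```

```bash
cat >> boxes.py <<'E'
    print('pct x',np.round(np.percentile(Q[:,0],[2,98])*1000,1),'mid',np.round(np.percentile(Q[:,0],[2,98]).mean()*1000,1),'y',np.round(np.percentile(Q[:,1],[2,98])*1000,1))
E
sed -i '/imwrite/d' boxes.py; python3 boxes.py;  python3 go.py y  .09 .282 .225 .09 .282 .12
```

```text
green 1050 (array([  3.5, 166.9]), array([ 88.6, 119.1]), 0.31) z 0.1472 slope deg [-2.8  1.8]
pct x [-36.7  46.6] mid 4.9 y [108.3 220.3]
blue 745 (array([ 12.5, 281.6]), array([115.2,  90. ]), 88.74) z 0.1474 slope deg [-3.5  0.1]
pct x [-28.5  54.6] mid 13.0 y [225.6 335. ]
13.35 [0.0886 0.2835 0.2189] 0.03992603465037928 [ 2.7  2.7 -4.4]
[0.09, 0.282, 0.225] [-6.123, -1.31, -1.53, 0.003, 0.0, -0.012]
[0.09, 0.282, 0.12] [98.869, -2.593, -1.571, 0.003, 0.0, -0.012]
```

Request:
play_rows(deltas=[[40,-2,-1.5,0,0,0,40],[75,-2,-1.5,0,0,0,40],[99,-2,-1.5,0,0,0,40],[99,10,-1.5,0,0,0,40],[99,18,-1.5,0,0,0,40],[99,24,-1.5,0,0,0,40],[99,29,-1.5,0,0,0,40],[99,33.5,-1.5,0,0,0,40]])

```text
time: 14.15
position: [0.5725, 0.1806, 0.1215]
ee_rot: [85.9, 89.4, -178.2]
contact_force: [2.4, 0.5, 1.3]
grip_width: 0.0401
```

Request:
play_rows(deltas=[[0,0,0,0,0,0,40],[0,-12,0,0,0,0,40],[0,-22,0,0,0,0,40],[-45,-22,0,0.1,0,0,40],[-95,-22,5,0.22,0,0,40],[-105,-10,35,0.36,0,0,40],[-105,10,65,0.5,0,0,40],[-105,30,100,0.64,0,0,40]])

```text
time: 14.95
position: [0.533, 0.2774, 0.2277]
ee_rot: [119.5, 89.5, 178.4]
contact_force: [-0.3, 0.7, 0.0]
grip_width: 0.0399
```

```bash
python3 boxes.py;  python3 go.py x 0 .37 .225 0 .37 .114
```

```text
green 1053 (array([  4.3, 167.8]), array([121.4,  88.2]), 89.17) z 0.1472 slope deg [-2.8  1.7]
pct x [-36.8  46.4] mid 4.8 y [108.4 220.2]
blue 715 (array([  1.7, 281.4]), array([ 88. , 114.2]), 0.75) z 0.1473 slope deg [-3.  -0.1]
pct x [-38.9  44.4] mid 2.7 y [227.5 333.8]
15.0 [0.0217 0.3878 0.2276] 0.04005937083356137 [-2.1  3.3  0.7]
[0.0, 0.37, 0.225] [2.769, 6.486, -27.247, 0.922, -0.008, -0.008]
[0.0, 0.37, 0.114] [113.762, 5.342, -26.876, 0.922, -0.008, -0.008]
```

Request:
play_rows(deltas=[[3,6.5,-27,0.14,0,0,40],[3,6.5,-27,0.28,0,0,40],[3,6.5,-27,0.42,0,0,40],[3,6.5,-27,0.56,0,0,40],[3,6.5,-27,0.7,0,0,40],[3,6.5,-27,0.84,-0.008,-0.008,40],[10,6.5,-27,0.922,-0.008,-0.008,40],[45,6,-27,0.922,-0.008,-0.008,40]])

```text
time: 15.8
position: [0.5117, 0.2635, 0.187]
ee_rot: [18.2, 89.5, 23.9]
contact_force: [-0.2, 1.5, 0.1]
grip_width: 0.0399
```

```bash
python3 go.py x 0 .368 .114 0 .23 .114
```

```text
15.8 [0.0022 0.3706 0.187 ] 0.03994293538740876 [-0.2  1.5  0.1]
[0.0, 0.368, 0.114] [72.997, -2.837, -2.806, -0.002, 0.009, -0.003]
[0.0, 0.23, 0.114] [72.603, -140.836, -2.55, -0.002, 0.009, -0.003]
```

Request:
play_rows(deltas=[[40,-2,-2.8,0,0.009,0,40],[72,-2,-2.8,0,0.009,0,40],[73,-8,-2.8,0,0.009,0,40],[73,-18,-2.8,0,0.009,0,40],[73,-28,-2.8,0,0.009,0,40],[73,-39,-2.7,0,0.009,0,40],[73,-50,-2.7,0,0.009,0,40],[73,-60,-2.7,0,0.009,0,40]])

```text
time: 16.6
position: [0.5165, 0.2035, 0.1158]
ee_rot: [56.1, 89.7, 61.8]
contact_force: [-0.6, 4.9, 3.9]
grip_width: 0.0398
```

Request:
play_rows(deltas=[[0,-12,0,0,0,0,40],[0,-24,0,0,0,0,40],[0,-36,0,0,0,0,40],[0,-48,0,0,0,0,40],[0,-60,0,0,0,0,40],[0,-72,0,0,0,0,40],[0,-82,0,0,0,0,40],[0,-90,0,0,0,0,40]])

```text
time: 17.4
position: [0.5257, 0.1131, 0.1156]
ee_rot: [53.6, 89.7, 59.3]
contact_force: [-0.1, 5.5, 4.1]
grip_width: 0.04
```

```bash
python3 boxes.py;  python3 go.py x 0 .15 .114 ;python3 - <<'E'
from rig import r
import cv2
cv2.imwrite("pics/f.png",cv2.resize(r.grab_frame('scene')["frame"][90:270,150:390,::-1],(800,600),interpolation=2))
E
```

```text
green 1338 (array([ 3.5, 34.3]), array([119. ,  88.2]), 89.5) z 0.1466 slope deg [-3.  2.]
pct x [-37.2  46.4] mid 4.6 y [-23.8  87.4]
blue 947 (array([  2.5, 157.4]), array([131.5,  89.3]), 88.25) z 0.1474 slope deg [-3.1  0. ]
pct x [-38.3  45.1] mid 3.4 y [ 94.2 203.5]
17.45 [0.0008 0.2185 0.1153] 0.040118472215550746 [ 0.8 -0.3  0.2]
[0.0, 0.15, 0.114] [1.085, -68.544, -0.571, -0.003, 0.003, -0.004]
```

View pics/f.png

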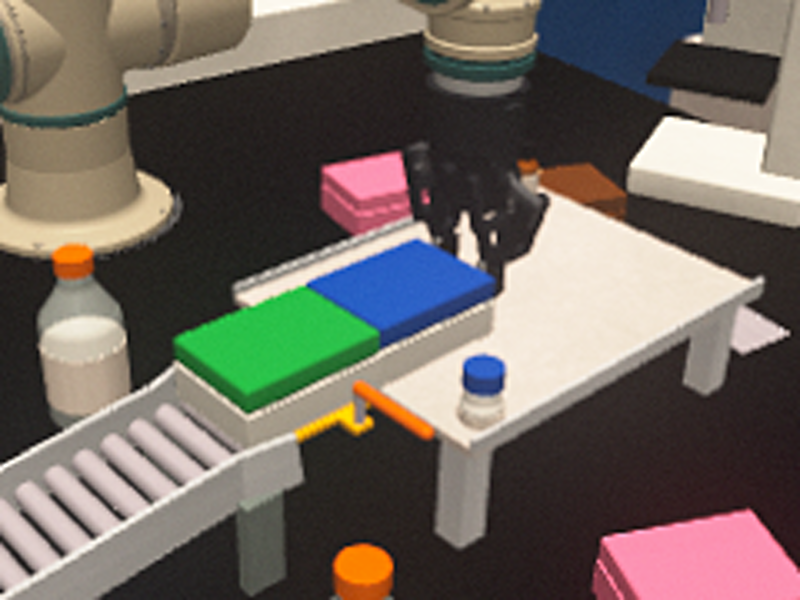

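Both boxes are in line and green's nose (240,420) is entering the flare centred. Continuing.

Request:
play_rows(deltas=[[0,-8,0,0,0,0,40],[0,-16,0,0,0,0,40],[0,-24,0,0,0,0,40],[0,-32,0,0,0,0,40],[0,-40,0,0,0,0,40],[0,-48,0,0,0,0,40],[0,-56,0,0,0,0,40],[0,-64,0,0,0,0,40]])

```text
time: 18.3
position: [0.5317, 0.0479, 0.1147]
ee_rot: [53.8, 89.8, 59.4]
contact_force: [-0.2, 1.8, 1.7]
grip_width: 0.0399
```

```bash
python3 boxes.py;  python3 go.py x 0 .1 .114
```

```text
green 1590 (array([  2.4, -33.7]), array([124.4,  88.6]), 89.32) z 0.1427 slope deg [-3.6  6.3]
pct x [-38.   45.4] mid 3.7 y [-94.   16.3]
blue 1133 (array([ 2.2, 92.6]), array([133.8,  89.8]), 88.37) z 0.1473 slope deg [-3.1  0.4]
pct x [-38.9  44.9] mid 3.0 y [ 27.6 138.7]
18.35 [0.0002 0.1528 0.1145] 0.039596520086986324 [ 0.8 -0.8 -0.7]
[0.0, 0.1, 0.114] [0.449, -52.798, 0.036, -0.004, 0.002, -0.002]
```

Request:
play_rows(deltas=[[0,-8,0,0,0,0,40],[0,-16,0,0,0,0,40],[0,-24,0,0,0,0,40],[0,-32,0,0,0,0,40],[0,-40,0,0,0,0,40],[0,-48,0,0,0,0,40],[0,-56,0,0,0,0,40],[0,-62,0,0,0,0,40]])

```text
time: 19.15
position: [0.5379, -0.0159, 0.1145]
ee_rot: [40.6, 89.9, 46.2]
contact_force: [-0.4, 0.8, -0.2]
grip_width: 0.0403
```

```bash
python3 boxes.py;  python3 go.py x 0 .03 .114
```

```text
green 1819 (array([   2.2, -120.8]), array([ 87.9, 113.7]), 0.03) z 0.1334 slope deg [-4.2  7.4]
pct x [-38.4  45.1] mid 3.4 y [-176.8  -67.9]
blue 1346 (array([ 1.5, 26.2]), array([129.3,  88.7]), 89.79) z 0.1466 slope deg [-2.7  2.3]
pct x [-39.3  44.4] mid 2.5 y [-36.8  73.4]
19.2 [-1.000e-04  8.940e-02  1.145e-01] 0.04023175004445582 [-0.2 -0.2 -0.3]
[0.0, 0.03, 0.114] [0.448, -59.381, 0.38, -0.005, 0.002, -0.001]
```

Request:
play_rows(deltas=[[0,-8,0,0,0,0,40],[0,-16,0,0,0,0,40],[0,-24,0,0,0,0,40],[0,-32,0,0,0,0,40],[0,-40,0,0,0,0,40],[0,-48,0,0,0,0,40],[0,-56,0,0,0,0,40],[0,-62,0,0,0,0,40]])

```text
time: 20.0
position: [0.5438, -0.0793, 0.1142]
ee_rot: [26.1, 89.9, 31.5]
contact_force: [0.2, 0.2, 1.7]
grip_width: 0.0399
```

Request:
play_rows(deltas=[[0,-6,0,0,0,0,40],[0,-12,0,0,0,0,40],[0,-18,0,0,0,0,40],[0,-22,0,0,0,0,40],[0,-22,0,0,0,0,40],[0,-22,0,0,0,0,40],[0,-22,0,0,0,0,40],[0,-22,0,0,0,0,40]])

```text
time: 20.8
position: [0.5459, -0.1009, 0.1142]
ee_rot: [27.3, 89.9, 32.8]
contact_force: [0.0, 0.1, -0.8]
grip_width: 0.0401
```

```bash
python3 boxes.py;  python3 go.py x
```

```text
green 2023 (array([   4.3, -197.2]), array([ 93.7, 125. ]), 0.18) z 0.1246 slope deg [-3.9  6.6]
pct x [-38.2  45.4] mid 3.6 y [-249.4 -139.9]
blue 1615 (array([  0.4, -69.9]), array([133.2,  88.5]), 89.82) z 0.1383 slope deg [-4.1  6.2]
pct x [-38.9  43.5] mid 2.3 y [-134.2  -25.4]
20.85 [-0.0007  0.0046  0.1142] 0.04011446097721045 [-0.5 -0.1  0.4]
```

Request:
play_rows(deltas=[[0,10,0,0,0,0,40],[-30,15,0,0,0,0,40],[-75,20,0,0,0,0,40],[-120,40,0,0,0,0,40],[-120,80,0,0,0,0,40],[-120,120,0,0,0,0,40],[-120,160,0,0,0,0,40],[-120,200,0,0,0,0,40]])

```text
time: 21.65
position: [0.5259, 0.1002, 0.2346]
ee_rot: [27.2, 89.9, 32.7]
contact_force: [0.1, 0.7, -0.2]
grip_width: 0.0403
```

```bash
python3 boxes.py;  python3 go.py x
python3 - <<'E'
from rig import r
import cv2,numpy as np
a=r.grab_frame('scene')["frame"][110:350,40:360,::-1];b=r.grab_frame('top')["frame"][90:240,130:430,::-1]
cv2.imwrite("pics/g.png",np.vstack([cv2.resize(a,(450,337),interpolation=2),cv2.resize(b,(450,225),interpolation=2)]))
E
```

```text
green 2020 (array([   4.6, -197.5]), array([ 94.9, 125.6]), 0.53) z 0.1247 slope deg [-3.7  6.5]
pct x [-38.   45.4] mid 3.7 y [-249.3 -140.1]
blue 1607 (array([  1.1, -79. ]), array([114.2,  88.4]), 89.8) z 0.1385 slope deg [-4.   6.4]
pct x [-39.1  43.6] mid 2.2 y [-134.3  -25.7]
21.7 [-0.0005  0.212   0.2345] 0.03996183371912913 [-0.4  4.9 -0.1]
```

View pics/g.png

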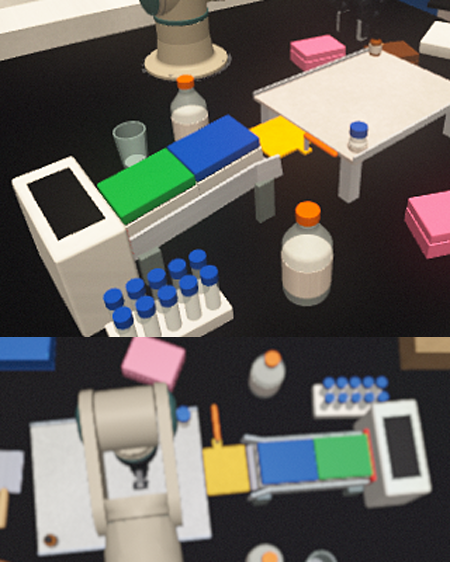

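The pictures show green against the red stop, blue right behind it, the flap flat, the jar, vial, bottles and rack standing, and the arm clear of everything.

```bash
python3 boxes.py; python3 -c "
from rig import r
print(r.close_job())"
```

```text
green 2025 (array([   3.7, -197.5]), array([ 93.9, 125. ]), 0.56) z 0.1246 slope deg [-3.8  6.5]
pct x [-38.1  45.4] mid 3.6 y [-249.4 -139.9]
blue 1608 (array([  0.7, -78.9]), array([114.8,  88.3]), 90.0) z 0.1386 slope deg [-4.   6.4]
pct x [-39.2  43.5] mid 2.2 y [-134.3  -26.1]
the job is handed in; nothing more can be done
None
```

The flap is down on its stop, and both boxes are at the bottom of the lane: green against the red stop, blue right behind it. I handed the job in at about 22 s of the 72 s allowed.

**How it was done**
- I gripped the flap's bar and swung it down along its arc. After I let go, it measured flat: slope about 0 and 97 mm high.
- I squared and centred the boxes on the deck. Then I pushed blue from behind so that it drove green ahead of it onto the rollers, and each rolled down on its own.

**Last checks**
- **Tilt:** the lids slope 6.5° (green) and 6.4° (blue) along the lane, matching its 6.5°, so both sit flat. The fit also shows about 4° of tilt across the lane. The same fit read about 3° while the boxes stood flat on the deck, so I put that down to the scene camera.
- **Position:** green's lid spans y = -0.249 to -0.140 and blue's -0.134 to -0.026. These did not change between the last two readings, about 0.1 s apart.
- **Disagreement:** fitted centres read 3 to 6 mm past the expected -0.192 and -0.076. I put this down to scene-camera bias and image noise; nothing suggested a gap or a jam.
- **Other items:** the jar, vial, bottles, rack and beaker looked in place in the final pictures, but I did not measure them.

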